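# Make up the heating kit on the storeroom shelf

## Task

Make up the heating kit in this order: lay the white ceramic heat pad flat on the middle of the hotplate's round top plate, stand the flask upright on the middle of the pad, put the glass lid centred on the flask's mouth, knob up, and last lay the steel rod in the notches of the wooden rest, sticking out about equally at both ends. Let go of each thing before taking the next, set the glass down gently, keep the flask upright, and leave the bottle, jar and dish where they are.

Things in the scene. Friction and masses are not known exactly. Their poses are not given: they have to be found in the camera images.
- hotplate: Small hotplate, fixed, white housing 150 wide (y) x 190 deep (x) with a round aluminium top plate, diameter 136, its flat top 95 above the shelf. Origin on the shelf right under the top plate's centre; z up; the housing runs from x = -115 (front panel; its black toggle and dial stick out 14 more and play no part) to x = +75. To the robot's left or right, turned up to 20 degrees.
- rod_rest: Wooden rod rest, fixed: base 140 (x) x 70 (y) x 8 thick; two supports, 14 thick, at x = -50 and +50, each with an open V notch (45 degree sides, 36 wide at the top; V bottom 35, top 53 above the shelf). The groove runs along x; clear gap of 86 between the supports. The rod in the notches has its axis at y = 0, z = 42. Origin at the centre of the underside, on the shelf; z up.
- heat_pad: White ceramic heat pad, rectangular block 110 (x) x 60 (y) x 20 thick, 0.2 kg or so, lying flat on the shelf. Origin at the centre of its underside, z up. Grip it across its 60 width (y).
- flask: Clear glass Erlenmeyer flask, 115 tall, empty, 0.1 kg or so, standing on the shelf: base diameter 58 (60 at height 10), narrowing in a cone to a straight neck of outer diameter 32 from height 70 to the open mouth at 115. Origin at the centre of its underside, z up along its axis. Grip it by the neck from above.
- glass_lid: Round glass lid: flat disc of diameter 56, 5 thick, flat below, with a knob of diameter 22 on top from height 9 to 33 (on a thinner 14 stem from 5 to 9), 0.05 kg or so. Lies knob up on the shelf. Origin at the centre of its flat underside, z up. On the flask its underside rests on the mouth's rim.
- rod: Steel stir bar retriever rod, round, 10 diameter, 200 long, white tip at its +x end, 0.12 kg or so, lying on the shelf. Origin at its middle, on its axis (5 above the shelf as it lies); x runs along the rod; balanced at its middle. Either end may point either way in the rest.
- reagent_bottle: Amber glass reagent bottle with black cap, closed, diameter 60, 120 tall. Bystander: leave alone. Origin at centre of underside.
- salt_jar: White plastic jar with grey cap, diameter 68, 85 tall. Bystander: leave alone. Origin at centre of underside.
- dish: White porcelain evaporating dish (open bowl), diameter 84, 35 high. Bystander: leave alone. Origin at centre of underside.
Things that resemble listed ones, but are neither listed nor needed, are in the scene too. What is shaped like the flask but green is not meant.

How it is judged:
On the way, in this order (a step that is already met when the one before it is completed fails the run):
1. the heat pad lies flat and centred on the hotplate's top plate, let go (horizontal distance between heat_pad and hotplate below 0.015 m and angle between heat_pad's own z axis and vertical below 0.08 rad and z of heat_pad in the frame of hotplate between 0.091 and 0.099 m and contact force between the fingers and heat_pad below 0.2 N), for 0.2 s.
2. the flask stands upright and centred on the pad, let go (horizontal distance between heat_pad and hotplate below 0.015 m and angle between each of heat_pad, flask's own z axis and vertical below 0.08 rad and z of heat_pad in the frame of hotplate between 0.091 and 0.099 m and horizontal distance between flask and heat_pad below 0.012 m and z of flask in the frame of heat_pad between 0.016 and 0.024 m and contact force between the fingers and flask below 0.2 N), for 0.2 s.
3. the lid lies centred on the flask's mouth, let go (horizontal distance between heat_pad and hotplate below 0.015 m and angle between each of heat_pad, flask, glass_lid's own z axis and vertical below 0.08 rad and z of heat_pad in the frame of hotplate between 0.091 and 0.099 m and horizontal distance between flask and heat_pad below 0.012 m and z of flask in the frame of heat_pad between 0.016 and 0.024 m and horizontal distance between glass_lid and flask below 0.01 m and z of glass_lid in the frame of flask between 0.111 and 0.119 m and contact force between the fingers and glass_lid below 0.2 N), for 0.2 s.
4. the rod lies in both notches of the rest, let go (angle between the x axis of rod and the x axis of rod_rest, either way round below 0.12 rad and x of rod in the frame of rod_rest between -0.025 and 0.025 m and y of rod in the frame of rod_rest between -0.008 and 0.008 m and z of rod in the frame of rod_rest between 0.037 and 0.048 m and contact force between the fingers and rod below 0.2 N), for 0.2 s.
At the end, for the whole second after the job is handed in: Pad flat on the hotplate within 15 mm of the plate's centre; flask upright on the pad within 12 mm of its centre; lid level on the mouth within 10 mm of the flask's axis; rod in both notches, its middle within 25 mm of the rest's; all released and at rest (all of step 3 and all of step 4 and linear speed of each of heat_pad, flask, glass_lid, rod below 0.02 m/s and contact force between the fingers and heat_pad below 0.2 N and contact force between the fingers and flask below 0.2 N); the robot touches nothing.
It fails at once if a bystander (bottle, jar, dish) is pushed more than 20 mm (distance of any of reagent_bottle, salt_jar, dish from where it was at the start of the episode above 0.02 m).
It fails at once if the flask is tipped more than 35 degrees (angle between flask's own z axis and vertical above 0.61 rad).
It fails at once if the glass is slammed down (over 40 N between flask and pad or lid and flask) (contact force between flask and heat_pad above 40 N or contact force between glass_lid and flask above 40 N).
It also fails if it takes over 115 s, if anything falls off the work surface, if the arm or the gripper's body presses on something with over 40 N, if the wrist force passes 120 N, or if a joint passes its speed limit or range.

## Robot

A 6-joint arm with a two-finger parallel gripper is mounted at the origin on the work surface. World frame = base frame: x ahead of the robot, y to its left, z up, the work surface at z = 0. Lengths are in m, angles in rad, forces in N, time in s.
With the tool pointing down it reaches from about 0.325 to 0.9 m from the base axis. Payload 3.5 kg.
Tool frame: the origin (TCP) lies on the front face of the gripper's body, between the roots of the fingers; the fingertips stand 73 mm ahead of it and the grasp point (between the pads) lies tcp_to_grasp ahead of it (tcp_to_grasp is the distance from the TCP to the grasp point, in m); z points along the fingers, y is the line along which they close (so a half turn about z gives the same grasp; the last joint's range is limited). The gripper opens to 85 mm and grips with 20 to 120 N. Pads are 22 mm wide; open, the fingers measure 114 mm over their backs; the gripper's body (76 mm by 85 mm) begins 54 mm behind the grasp point. The pads swing forward as they close: fully open they stand 13 mm farther back than shut.
Start: joints at [-1.392, 0.276, -0.026, 1.268, 0, 1.467], TCP at [0.174, -0.6, 0.304] pointing down, gripper open.
Joint ranges: [-3.12, 3.12], [-0.85, 1.88], [-1.08, 1.24], [-1.95, 2.15], [-1.57, 1.53], [-3.14, 3.14]. Speed limits (rad/s): [2.57, 2.57, 3.14, 3.14, 3.14, 3.14].

## Interface

Orientations are given as a rotation vector (axis times angle).
In Python, from workcell import * gives the robot as it stands.
- The arm moves only by the shell command python3 -m crank 'ROWS' [OPENING]. ROWS is a JSON object of lists of equal length, an entry for each row: "delta_pos": the shift along the tool's x, y, z in units of 0.4 m (1.0 is 0.4 m), a list of three; "spin": the turn about the tool's z in units of 120 degrees (1.0 is 120 degrees). A call has exactly 10 rows; each row is the pose to reach, as a shift and turn from the pose commanded when the call began, along the tool's axes at that moment; what a row does not reach only later rows make up. A row lasts 1/10 s, in which the tool goes at most 50 mm and 8.59 degrees, less where a joint would pass 70% of its speed; a pose out of reach is approached as far as the arm can. A call with a number of a shift or a turn outside -1 to 1 is refused whole. A call with a gripper value outside its range is refused whole. OPENING is the finger opening in mm, from 0 to 85.4, set as the call begins (- or left out, the last holds). The fingers move at their own pace and stop on an object; the grip force is fixed at half the most. Time passes only in rows, so rows that repeat a pose let the fingers close, or fill a call up. It gives the time, the measured TCP pose, the force, the opening and the grip force at its end, in the units of the state.
- sense(): the state, without advancing time (a new reading comes with each control period).
- get_image(name): name is "side" or "top" or "wrist"; returns a dict with "pixels" (420x560x3 uint8, red, green, blue), "depth" (420x560 float32, m along the optical axis (not along the pixel's ray), 0 where there is no reading), "fx", "fy", "cx", "cy" (pixels), "extrinsics" (4x4, takes a point from camera to world coordinates); the wrist camera has in their place "mount" (4x4, takes a point from camera to tool coordinates, whose origin is the TCP and whose axes are the flange's). Camera axes: x right, y down, z forward; pixel columns grow to the right and rows downward; lengths in m; the calibration is good to about 2 mm. A picture is of the moment at which its call begins: read the wrist's pose just before it.
- finish_job(): hands the job in; it is judged then, once.
The state is a dict: "t": time; "joint_pos": joint angles; "qvel": joint speeds; "effort": joint torques, N m; "ee_pos": TCP position; "tool_rot": TCP orientation; "wrist_force": force on the tool from outside, world axes, zero at the start; "wrist_torque": the same for the moment, N m; "finger_gap": finger opening in m; "gripper_force": force on a finger pad.
Only numpy, scipy, OpenCV 4.12 (cv2) and the standard library are available. Lean on these libraries where they do the work, as an engineer would, in place of code of your own. Each camera call takes 0.05 s, during which the arm holds its last target. There are 200 camera calls.

## Working session

There is one attempt and no reset: what is moved stays moved. The work goes in short steps, Python scripts to look and compute and a shell command to move; the robot and the scene stay as the last step left them, time stands still between calls to the robot, and variables do not carry over. Pictures are saved under pics/ and viewed, at most 14 in all, crops included, and the job is handed in when it is done.

```bash
ls; mkdir -p pics; python3 - <<'E'
from workcell import *
import cv2,numpy as np
s=sense();print(s['ee_pos'],s['tool_rot'],s['finger_gap'])
import workcell
print([n for n in dir(workcell) if n[0]!='_'])
try: print(tcp_to_grasp)
except Exception as e: print(e)
for n in ['top','side']:
    g=get_image(n);np.savez('pics/%s0.npz'%n,**g)
    cv2.imwrite('pics/%s0.png'%n,g['pixels'][:,:,::-1])
    print(n,g['fx'],g['cx'],g['cy'],g['extrinsics'].round(3) if hasattr(g['extrinsics'],'round') else g['extrinsics'])
E
```

```text
pics
[ 0.17369474 -0.59974014  0.3027451 ] [-3.10825754e+00 -4.40944966e-01  1.47658903e-04] 0.08530267598780132
['IKError', 'finish_job', 'get_image', 'sense', 'tcp_to_grasp']
0.0539
top 380.8719898603902 280.2505073426451 202.3350183550966 [[ 0.014 -0.994  0.108  0.441]
 [-1.    -0.013  0.006 -0.002]
 [-0.005 -0.108 -0.994  0.825]
 [ 0.     0.     0.     1.   ]]
side 467.14535764849825 276.9284415994857 213.18627800933533 [[-0.985 -0.117  0.131  0.393]
 [-0.174  0.558 -0.811  0.829]
 [ 0.022 -0.822 -0.57   0.628]
 [ 0.     0.     0.     1.   ]]
```

View pics/top0.png

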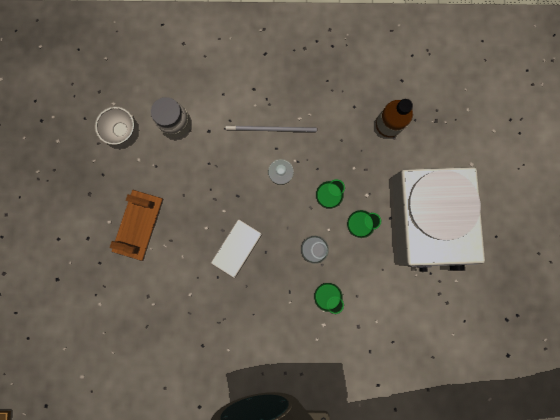

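View pics/side0.png

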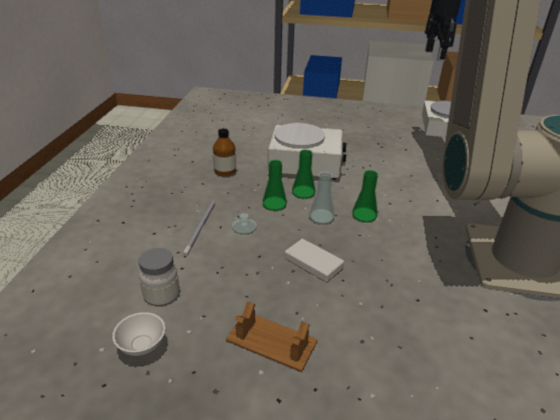

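The top view shows the hotplate's round plate at (445,205), pad (236,249), rest (137,225), rod (228–316,129), lid (281,171), bottle (395,115), jar (168,115) and dish (115,126). There are four flask shapes: green at (330,195), (361,224) and (328,297), and clear at (315,249). The clear one fits the description. I'll measure now and enlarge that area to confirm.

```bash
cat > h.py <<'E'
import numpy as np,cv2
from scipy.spatial.transform import Rotation as R
def ray(g,u,v,z,T=None):
    T=g['extrinsics'] if T is None else T
    u=np.atleast_1d(np.asarray(u,float));v=np.atleast_1d(np.asarray(v,float))
    d=np.stack([(u-g['cx'])/g['fx'],(v-g['cy'])/g['fy'],np.ones_like(u)],1)@T[:3,:3].T
    o=T[:3,3];return o+d*((z-o[2])/d[:,2])[:,None]
def hmap(g,T=None):
    T=g['extrinsics'] if T is None else T
    v,u=np.mgrid[:420,:560];D=g['depth']
    P=np.stack([(u-g['cx'])/g['fx']*D,(v-g['cy'])/g['fy']*D,D],-1)@T[:3,:3].T+T[:3,3]
    P[D==0]=np.nan;return P
def rect(pts):
    r=cv2.minAreaRect((pts[:,:2]*1000).astype(np.float32));return r
E
python3 - <<'E'
from h import *
g=dict(np.load('pics/top0.npz'));im=g['pixels'].astype(int);P=hmap(g);Z=P[...,2]
print('table',np.nanmedian(Z))
v,u=np.mgrid[:420,:560]
def box(u0,v0,u1,v1): return (u>=u0)&(u<u1)&(v>=v0)&(v<v1)
def show(n,m,z):
    q=ray(g,u[m],v[m],z);print(n,m.sum(),[np.round(x,1) for x in rect(q)],'mean',q.mean(0).round(4),'zmed',np.nanmedian(Z[m]).round(4))
white=(im.min(2)>150)&(im.max(2)-im.min(2)<25)
show('pad',white&box(200,210,270,290),.02)
show('plate',(abs(Z-.095)<.01)&box(395,160,490,270),.095)
hsv=cv2.cvtColor(g['pixels'],cv2.COLOR_RGB2HSV)
wood=(hsv[...,0]<20)&(hsv[...,1]>110)&box(100,180,175,270)
show('restall',wood,.008)
show('resttop',wood&(Z>.035),.053); show('restbase',wood&(Z<.018),.008)
show('green',(hsv[...,0]>45)&(hsv[...,0]<75)&(hsv[...,1]>150)&box(300,270,350,320),.0)
show('rod',(im.min(2)>100)&box(215,118,330,140),.008)
for n,b in dict(lid=(262,152,300,192),flask=(295,230,335,268)).items():
    print(n,np.nanmax(Z[b[1]:b[3],b[0]:b[2]]))
a=cv2.resize(g['pixels'][140:320,200:500,::-1],None,fx=2.6,fy=2.6,interpolation=cv2.INTER_CUBIC)
cv2.imwrite('pics/c1.png',a)
E
```

```text
table -0.00023224224067786015
pad 1379 [array([431.,  95.]), array([ 56.6, 107. ]), np.float64(58.9)] mean [0.4307 0.095  0.02  ] zmed 0.0196
plate 3999 [array([ 499. , -311.2]), array([176.6, 141.4]), np.float64(0.7)] mean [ 0.5186 -0.3129  0.095 ] zmed 0.0944
restall 2177 [array([478.6, 313.4]), array([ 77.2, 139.6]), np.float64(74.5)] mean [0.4773 0.3112 0.008 ] zmed 0.0082
resttop 327 [array([476.8, 307.2]), array([ 49.8, 113.5]), np.float64(74.3)] mean [0.4748 0.3086 0.053 ] zmed 0.0463
restbase 1757 [array([478.6, 313.4]), array([ 77.2, 139.6]), np.float64(74.5)] mean [0.4781 0.3084 0.008 ] zmed 0.0077
green 581 [array([ 329.6, -104.5]), array([64.9, 54.5]), np.float64(67.2)] mean [ 0.3299 -0.1009 -0.    ] zmed 0.0447
rod 332 [array([692.8,  38.1]), array([ 47.6, 223.1]), np.float64(0.7)] mean [0.6963 0.0485 0.008 ] zmed 0.0088
lid 0.03552543904964056
flask 0.11743682312713932
```

View pics/c1.png

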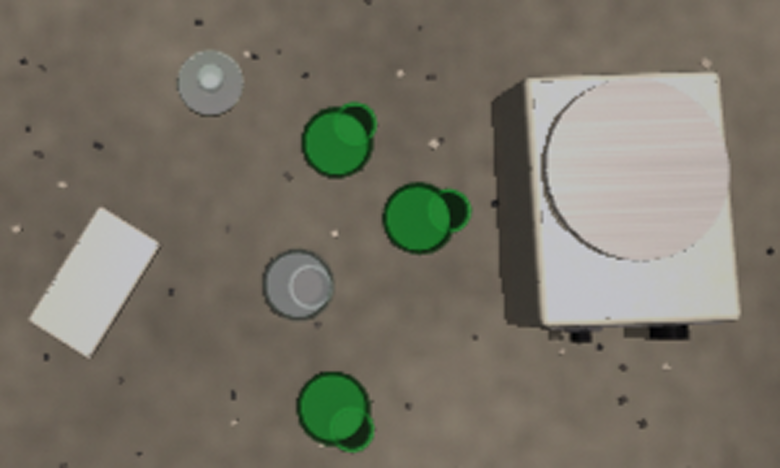

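The crop confirms the target: clear glass flask with its base at crop (297,285) and rim at (311,287), between the green ones. The lid is at crop (210,83), and the plate circle is centred near crop (635,168).

```bash
python3 - <<'E'
from h import *
g=dict(np.load('pics/top0.npz'));im=g['pixels'].astype(int);P=hmap(g);Z=P[...,2]
v,u=np.mgrid[:420,:560]
def box(u0,v0,u1,v1): return (u>=u0)&(u<u1)&(v>=v0)&(v<v1)
def circ(n,m,z):
    c=max(cv2.findContours(m.astype(np.uint8),0,2)[0],key=cv2.contourArea)[:,0]
    q=ray(g,c[:,0],c[:,1],z)[:,:2];A=np.c_[2*q,np.ones(len(q))]
    w=np.ones(len(q),bool)
    for _ in range(4):
        s=np.linalg.lstsq(A[w],(q[w]**2).sum(1),rcond=None)[0];r=np.sqrt(s[2]+s[:2]@s[:2])
        e=np.abs(np.hypot(*(q-s[:2]).T)-r);w=e<max(.002,np.median(e)*2)
    print(n,s[:2].round(4),'diam',2*r.round(4),'zmed',np.nanmedian(Z[m]),w.mean().round(2))
print('heights around',np.round(Z[204,400:490:8],4),np.round(Z[170:270:8,444],4))
circ('plate',(Z>.0925)&(Z<.1)&box(395,160,490,270),.095)
pink=(im[...,0]-im[...,2]>4)&(im.min(2)>140)&box(400,165,485,268)
pink=cv2.morphologyEx(pink.astype(np.uint8),cv2.MORPH_OPEN,np.ones((5,5)))
pink=cv2.morphologyEx(pink,cv2.MORPH_CLOSE,np.ones((5,5)))>0
circ('platepink',pink,.095)
bg=im[140:320,200:300].reshape(-1,3); 
circ('lid depth',(Z>.003)&box(262,152,300,192),.005)
circ('knob',(Z>.028)&box(262,152,300,192),.033)
circ('flask base',(Z>.004)&box(295,230,335,268),.010)
circ('mouth',(Z>.107)&box(295,230,335,268),.115)
for n,b in dict(g1=(310,170,350,212),g2=(342,205,384,240)).items(): circ(n,(Z>.107)&box(*b),.115)
circ('g3',(Z>.107)&box(308,280,350,320),.115)
rd=(Z>.004)&box(215,118,330,140);q=ray(g,u[rd],v[rd],.006)[:,:2]
print('rod',rect(q)); 
# housing edge angles
hs=(Z>.075)&box(390,155,495,275); print('housing',rect(ray(g,u[hs],v[hs],.088)),np.nanmedian(Z[hs]))
E
```

```text
heights around [ 0.0593  0.0826  0.0968  0.0944  0.0946  0.0929  0.0956  0.092   0.0961
  0.0937  0.0925 -0.0011] [ 0.0962  0.0957  0.0942  0.0949  0.0938  0.0939  0.0949  0.0956  0.0936
  0.081   0.0822  0.0818 -0.0016]
plate [ 0.5201 -0.3139] diam 0.1336 zmed 0.09455529276361119 0.98
platepink [ 0.5194 -0.3185] diam 0.1384 zmed 0.09423791288823036 0.68
lid depth [0.5975 0.0034] diam 0.0532 zmed 0.005266380132170401 0.82
knob [0.5976 0.0033] diam 0.0204 zmed 0.03211341425172465 1.0
flask base [ 0.4301 -0.071 ] diam 0.0578 zmed 0.041912155688123676 1.0
mouth [ 0.4305 -0.0708] diam 0.0304 zmed 0.11432572305795463 1.0
g1 [ 0.5473 -0.1022] diam 0.0308 zmed 0.11398538299012106 1.0
g2 [ 0.4857 -0.1692] diam 0.0308 zmed 0.1134421490191907 1.0
g3 [ 0.332  -0.0994] diam 0.0308 zmed 0.11404827078212554 1.0
rod ((691.3328247070312, 26.109695434570312), (198.42918395996094, 35.571861267089844), 82.31996154785156)
housing ((499.4152526855469, -310.9887390136719), (186.97640991210938, 150.709228515625), 2.6783175468444824) 0.09239026375508641
```

```bash
cat >> h.py <<'E'
def go(x,y,z,yaw=None):
    """units from the present pose to TCP x,y,z and tool-x yaw in deg"""
    from workcell import sense
    s=sense();M=R.from_rotvec(s['tool_rot']).as_matrix();y0=np.degrees(np.arctan2(M[1,0],M[0,0]))
    d=M.T@(np.array([x,y,z])-s['ee_pos'])/.4
    sp=0 if yaw is None else -((yaw-y0+180)%360-180)/120
    print('t %.1f yaw %.1f'%(s['t'],y0),'delta',d.round(4),'spin',round(sp,4),'q6',round(np.degrees(s['joint_pos'][5]),1),'wf',np.round(s['wrist_force'],1),'ee',np.round(s['ee_pos'],4))
E
python3 - <<'E'
from h import *
go(.431,.095,.2,148.9)
g=dict(np.load('pics/top0.npz'));P=hmap(g);Z=P[...,2];v,u=np.mgrid[:420,:560]
im=g['pixels'].astype(int)
m=(Z>.004)&(u>226)&(u<320)&(v>122)&(v<136)&(im.mean(2)>85)
q=ray(g,u[m],v[m],.006)[:,:2]; c=np.polyfit(q[:,1],q[:,0],1);print('rod y',q[:,1].min(),q[:,1].max(),'x at ends',np.polyval(c,[q[:,1].min(),q[:,1].max()]),'angle',np.degrees(np.arctan2(c[0]*-1,-1)))
E
```

```text
t 0.1 yaw 16.1 delta [ 1.1009 -1.4891  0.2604] spin -1.1063 q6 84.1 wf [-0.6  0.2  0.8] ee [ 0.1737 -0.5998  0.3029]
rod y -0.07369148861111492 0.12311106948103963 x at ends [0.69364809 0.69528658] angle -179.52299185184287
```

```bash
python3 -m crank '{"delta_pos":[[0.055,-0.075,0],[0.11,-0.15,0],[0.165,-0.225,0],[0.22,-0.3,0],[0.275,-0.375,0],[0.33,-0.45,0],[0.385,-0.525,0],[0.44,-0.6,0],[0.495,-0.675,0],[0.55,-0.745,0]],"spin":[-0.055,-0.11,-0.165,-0.22,-0.275,-0.33,-0.385,-0.44,-0.495,-0.55]}' 85
python3 -c "
from h import *
go(.431,.095,.2,148.9)"
```

```text
t: 1.1
ee_pos: [0.3021, -0.2511, 0.3035]
tool_rot: [-2.363, -2.069, -0.0]
wrist_force: [0.5, -0.5, 0.4]
finger_gap: 0.0853
gripper_force: 0.0
t 1.1 yaw 82.4 delta [0.9001 0.2049 0.2592] spin -0.5542 q6 48.4 wf [ 0.5 -0.5  0.4] ee [ 0.3021 -0.2511  0.3035]
```

```bash
python3 -m crank '{"delta_pos":[[0.09,0.02,0],[0.18,0.04,0],[0.27,0.06,0],[0.36,0.08,0.03],[0.45,0.1,0.07],[0.54,0.12,0.11],[0.63,0.14,0.15],[0.72,0.165,0.19],[0.81,0.185,0.23],[0.9,0.205,0.26]],"spin":[-0.055,-0.11,-0.165,-0.22,-0.275,-0.33,-0.385,-0.44,-0.5,-0.554]}'
python3 - <<'E'
from h import *
from workcell import *
s=sense();g=get_image('wrist');np.savez('pics/w1.npz',**g)
T=np.eye(4);T[:3,:3]=R.from_rotvec(s['tool_rot']).as_matrix();T[:3,3]=s['ee_pos'];T=T@g['mount']
P=hmap(g,T);Z=P[...,2];im=g['pixels'].astype(int)
m=(Z>.012)&(Z<.03)&(im.min(2)>120)
q=P[m];q2=rect(q);print(m.sum(),q2,np.median(q[:,2]))
cv2.imwrite('pics/w1.png',g['pixels'][:,:,::-1])
go(.431,.095,.077,148.9)
E
```

```text
t: 2.1
ee_pos: [0.4322, 0.0941, 0.1986]
tool_rot: [-0.841, -3.026, 0.001]
wrist_force: [-0.0, -0.4, 0.5]
finger_gap: 0.0851
gripper_force: 0.0
9833 ((456.6211853027344, 52.673072814941406), (208.8531494140625, 212.322509765625), 25.703126907348633) 0.018851331783472758
t 2.1 yaw 149.3 delta [ 0.0008 -0.0096  0.301 ] spin 0.0034 q6 34.9 wf [ 0.9  1.6 -2.2] ee [0.4334 0.0976 0.1974]
```

View pics/w1.png

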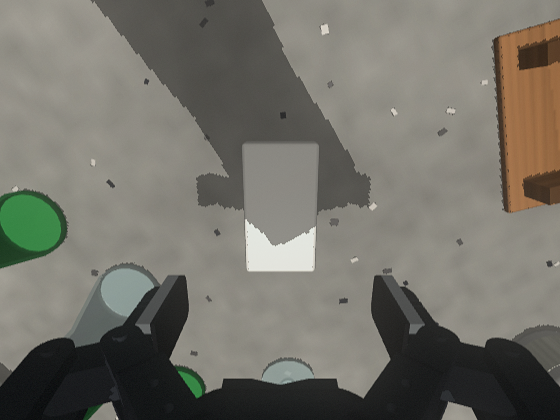

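The wrist view shows the pad at (280,205), aligned and centred between the open fingers. The rest is at top right. Now I'll descend and grip.

```bash
python3 -m crank '{"delta_pos":[[0,-0.001,0.04],[0,-0.002,0.1],[0,-0.002,0.17],[0,-0.002,0.23],[0,-0.002,0.27],[0,-0.002,0.295],[0,-0.002,0.305],[0,-0.002,0.305],[0,-0.002,0.305],[0,-0.002,0.305]],"spin":[0,0,0,0,0,0,0,0,0,0]}' 85
python3 -c "
from h import *
go(.431,.095,.077,148.9)"
python3 -m crank '{"delta_pos":[[0,0,0],[0,0,0],[0,0,0],[0,0,0],[0,0,0],[0,0,0],[0,0,0],[0,0,0],[0,0,0],[0,0,0]],"spin":[0,0,0,0,0,0,0,0,0,0]}' 40
python3 -m crank '{"delta_pos":[[0,0,-0.01],[0,0,-0.03],[0,0,-0.06],[0,0,-0.1],[0,0,-0.15],[0,0,-0.2],[0,0,-0.25],[0,0,-0.29],[0,0,-0.31],[0,0,-0.315]],"spin":[0,0,0,0,0,0,0,0,0,0]}'
python3 -c "
from h import *
go(.5195,-.3135,.24)"
```

```text
t: 3.15
ee_pos: [0.4331, 0.0919, 0.0788]
tool_rot: [0.849, 3.023, 0.001]
wrist_force: [-0.3, 0.2, 0.3]
finger_gap: 0.0848
gripper_force: 0.0
t 3.1 yaw 148.6 delta [0.0086 0.004  0.0044] spin -0.0023 q6 35.0 wf [-0.3  0.2  0.3] ee [0.4331 0.0919 0.0788]
t: 4.15
ee_pos: [0.4331, 0.092, 0.079]
tool_rot: [0.849, 3.023, 0.002]
wrist_force: [-1.1, -0.2, 7.3]
finger_gap: 0.0582
gripper_force: 64.3
t: 5.15
ee_pos: [0.4329, 0.0918, 0.2053]
tool_rot: [0.849, 3.022, 0.001]
wrist_force: [0.4, -0.5, -4.0]
finger_gap: 0.058
gripper_force: 65.2
t 5.2 yaw 148.6 delta [-0.7126 -0.7523 -0.0864] spin 0 q6 35.0 wf [ 0.4 -0.5 -4. ] ee [0.4329 0.0918 0.2053]
```

```bash
python3 -m crank '{"delta_pos":[[-0.02,-0.02,-0.05],[-0.06,-0.06,-0.1],[-0.12,-0.13,-0.12],[-0.19,-0.2,-0.12],[-0.27,-0.28,-0.12],[-0.35,-0.37,-0.12],[-0.44,-0.46,-0.12],[-0.52,-0.55,-0.12],[-0.6,-0.64,-0.12],[-0.66,-0.7,-0.12]],"spin":[0,0,0,0,0,0,0,0,0,0]}'
python3 -c "
from h import *
go(.5225,-.3155,.20)"
```

```text
t: 6.15
ee_pos: [0.5115, -0.2876, 0.2506]
tool_rot: [-0.852, -3.022, 0.0]
wrist_force: [0.6, -0.2, -2.4]
finger_gap: 0.0582
gripper_force: 65.4
t 6.2 yaw 148.5 delta [-0.06   -0.045   0.1266] spin 0 q6 -4.1 wf [ 0.6 -0.2 -2.4] ee [ 0.5115 -0.2876  0.2506]
```

```bash
python3 -m crank '{"delta_pos":[[-0.02,-0.015,0],[-0.04,-0.03,0.03],[-0.06,-0.047,0.06],[-0.06,-0.047,0.09],[-0.06,-0.047,0.12],[-0.06,-0.047,0.125],[-0.06,-0.047,0.125],[-0.06,-0.047,0.125],[-0.06,-0.047,0.125],[-0.06,-0.047,0.125]],"spin":[0,0,0,0,0,0,0,0,0,0]}'
python3 - <<'E'
from h import *
from workcell import *
go(.5225,-.3155,.175)
g=get_image('top');P=hmap(g);Z=P[...,2];im=g['pixels'].astype(int)
go(.5225,-.3155,.175)
cv2.imwrite('pics/t2.png',g['pixels'][130:300,360:540,::-1].repeat(3,0).repeat(3,1))
E
```

```text
t: 7.15
ee_pos: [0.523, -0.3134, 0.2028]
tool_rot: [0.849, 3.023, -0.001]
wrist_force: [-0.2, -0.1, -2.1]
finger_gap: 0.058
gripper_force: 65.4
t 7.2 yaw 148.6 delta [-0.0016 -0.0051  0.0694] spin 0 q6 -5.6 wf [-0.2 -0.1 -2.1] ee [ 0.523  -0.3134  0.2028]
t 7.2 yaw 148.6 delta [-0.0018 -0.005   0.0691] spin 0 q6 -5.6 wf [ 0.3  1.  -3.6] ee [ 0.5229 -0.3134  0.2026]
```

View pics/t2.png

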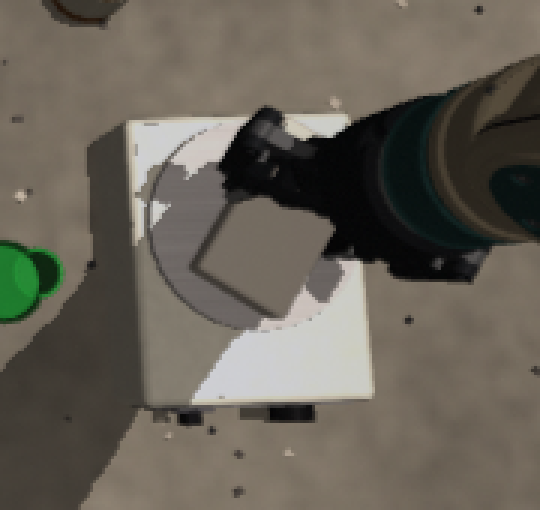

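The pad hangs over the plate, with its near corner at crop (270,315) and the plate around crop (250,225). Lowering slowly.

```bash
python3 -m crank '{"delta_pos":[[0,-0.005,0.01],[0,-0.005,0.025],[0,-0.005,0.04],[0,-0.005,0.053],[0,-0.005,0.06],[0,-0.005,0.064],[0,-0.005,0.067],[0,-0.005,0.069],[0,-0.005,0.07],[0,-0.005,0.071]],"spin":[0,0,0,0,0,0,0,0,0,0]}'
```

```text
t: 8.2
ee_pos: [0.5217, -0.315, 0.1741]
tool_rot: [0.849, 3.024, -0.0]
wrist_force: [-1.2, 0.4, 0.9]
finger_gap: 0.0584
gripper_force: 65.9
```

```bash
python3 -m crank '{"delta_pos":[[0,0,0],[0,0,0],[0,0,0],[0,0,0],[0,0,0],[0,0,0],[0,0,-0.01],[0,0,-0.04],[0,0,-0.1],[0,0,-0.18]],"spin":[0,0,0,0,0,0,0,0,0,0]}' 80
python3 -c "
from h import *
go(.43,-.071,.26)"
```

```text
t: 9.2
ee_pos: [0.5208, -0.3144, 0.2456]
tool_rot: [-0.849, -3.022, -0.002]
wrist_force: [1.3, -0.2, -0.7]
finger_gap: 0.0801
gripper_force: 0.0
t 9.2 yaw 148.6 delta [ 0.5106  0.4013 -0.0344] spin 0 q6 -5.8 wf [ 1.3 -0.2 -0.7] ee [ 0.5208 -0.3144  0.2456]
```

```bash
python3 -m crank '{"delta_pos":[[0.03,0.02,-0.03],[0.1,0.08,-0.034],[0.18,0.14,-0.034],[0.26,0.2,-0.034],[0.34,0.27,-0.034],[0.42,0.33,-0.034],[0.48,0.375,-0.034],[0.51,0.4,-0.034],[0.51,0.401,-0.034],[0.51,0.401,-0.034]],"spin":[0,0,0,0,0,0,0,0,0,0]}' 70
python3 - <<'E'
from h import *
from workcell import *
go(.4303,-.071,.151)
g=get_image('top');P=hmap(g);Z=P[...,2];im=g['pixels'].astype(int)
v,u=np.mgrid[:420,:560]
m=(Z>.108)&(Z<.125)&(u>390)&(u<500)&(v>150)&(v<280)
q=ray(g,u[m],v[m],.115);print('pad on plate',m.sum(),rect(q),q.mean(0))
cv2.imwrite('pics/t3.png',g['pixels'][:,:,::-1])
E
```

```text
t: 10.2
ee_pos: [0.4314, -0.072, 0.2594]
tool_rot: [0.848, 3.023, -0.001]
wrist_force: [0.2, -0.8, 0.0]
finger_gap: 0.07
gripper_force: 0.0
t 10.2 yaw 148.7 delta [0.004  0.0009 0.271 ] spin 0 q6 13.4 wf [ 0.2 -0.8  0. ] ee [ 0.4314 -0.072   0.2594]
pad on plate 1179 ((531.5194091796875, -319.6865234375), (60.89764404296875, 79.34525299072266), 59.10049819946289) [ 0.53642234 -0.32020864  0.115     ]
```

View pics/t3.png

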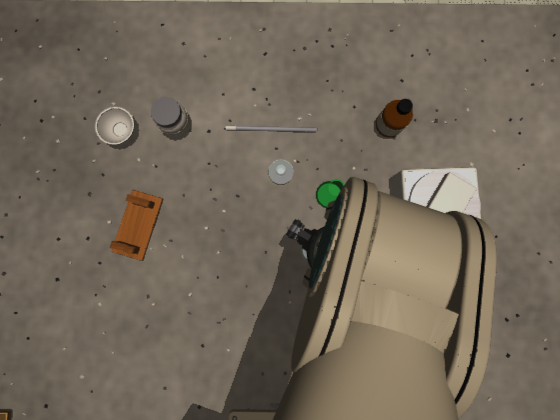

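The top view shows the pad on the plate with its far end visible at (460,185). That end puts the pad centre at about (0.518,-0.312), which is good. Now I'll descend over the flask's neck.

```bash
python3 -m crank '{"delta_pos":[[0.002,0,0.03],[0.004,0,0.08],[0.004,0,0.13],[0.004,0,0.18],[0.004,0,0.22],[0.004,0,0.25],[0.004,0,0.265],[0.004,0,0.27],[0.004,0,0.271],[0.004,0,0.271]],"spin":[0,0,0,0,0,0,0,0,0,0]}' 70
python3 -m crank '{"delta_pos":[[0,0,0],[0,0,0],[0,0,0],[0,0,0],[0,0,0],[0,0,0],[0,0,0],[0,0,0],[0,0,0],[0,0,0]],"spin":[0,0,0,0,0,0,0,0,0,0]}' 15
python3 -c "
from h import *
go(.5195,-.3135,.30)"
```

```text
t: 11.25
ee_pos: [0.4301, -0.0712, 0.1513]
tool_rot: [0.849, 3.023, -0.0]
wrist_force: [-0.0, -0.1, 0.3]
finger_gap: 0.0701
gripper_force: 0.0
t: 12.25
ee_pos: [0.43, -0.071, 0.1513]
tool_rot: [0.849, 3.024, 0.001]
wrist_force: [-0.5, 1.3, 4.8]
finger_gap: 0.0307
gripper_force: 59.4
t 12.2 yaw 148.6 delta [-0.5069 -0.4011 -0.3715] spin 0 q6 13.5 wf [-0.5  1.3  4.8] ee [ 0.43   -0.071   0.1513]
```

```bash
python3 -m crank '{"delta_pos":[[0,0,-0.01],[0,0,-0.03],[0,0,-0.06],[0,0,-0.11],[0,0,-0.16],[0,0,-0.22],[0,0,-0.28],[0,0,-0.33],[0,0,-0.37],[0,0,-0.38]],"spin":[0,0,0,0,0,0,0,0,0,0]}'
python3 -m crank '{"delta_pos":[[-0.01,-0.01,0],[-0.04,-0.03,0],[-0.09,-0.07,0],[-0.16,-0.12,0],[-0.23,-0.18,0],[-0.3,-0.24,0],[-0.37,-0.29,0],[-0.43,-0.34,0],[-0.475,-0.375,0],[-0.5,-0.395,0]],"spin":[0,0,0,0,0,0,0,0,0,0]}'
python3 -m crank '{"delta_pos":[[-0.003,-0.003,0],[-0.005,-0.003,0],[-0.005,-0.003,0.01],[-0.005,-0.003,0.02],[-0.005,-0.003,0.03],[-0.005,-0.003,0.04],[-0.005,-0.003,0.05],[-0.005,-0.003,0.05],[-0.005,-0.003,0.05],[-0.005,-0.003,0.05]],"spin":[0,0,0,0,0,0,0,0,0,0]}'
python3 - <<'E'
from h import *
from workcell import *
go(.519,-.3125,.2663)
g=get_image('side');cv2.imwrite('pics/s4.png',cv2.resize(g['pixels'][70:220,200:400,::-1],None,fx=3,fy=3))
E
```

```text
t: 13.25
ee_pos: [0.4306, -0.0713, 0.3055]
tool_rot: [0.848, 3.02, -0.001]
wrist_force: [0.3, 0.2, -0.5]
finger_gap: 0.031
gripper_force: 59.4
t: 14.25
ee_pos: [0.518, -0.3127, 0.3007]
tool_rot: [-0.852, -3.022, -0.0]
wrist_force: [-1.2, 0.1, -1.3]
finger_gap: 0.0308
gripper_force: 59.4
t: 15.25
ee_pos: [0.5192, -0.3122, 0.2829]
tool_rot: [0.849, 3.024, -0.0]
wrist_force: [-0.9, -0.3, -1.6]
finger_gap: 0.0302
gripper_force: 59.5
t 15.2 yaw 148.6 delta [ 0.0001 -0.001   0.0416] spin 0 q6 -5.8 wf [-0.9 -0.3 -1.6] ee [ 0.5192 -0.3122  0.2829]
```

View pics/s4.png

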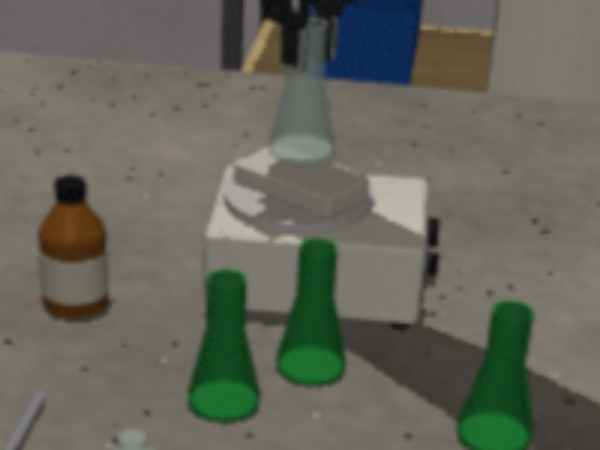

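The side crop shows the flask upright, base at crop (302,148), above the centre of the pad at crop (305,185). Lowering gently.

```bash
python3 -m crank '{"delta_pos":[[0,0,0.008],[0,0,0.016],[0,0,0.022],[0,0,0.027],[0,0,0.031],[0,0,0.034],[0,0,0.036],[0,0,0.038],[0,0,0.04],[0,0,0.042]],"spin":[0,0,0,0,0,0,0,0,0,0]}'
python3 -m crank '{"delta_pos":[[0,0,0],[0,0,0],[0,0,0],[0,0,0],[0,0,0],[0,0,0],[0,0,0],[0,0,0],[0,0,0],[0,0,0]],"spin":[0,0,0,0,0,0,0,0,0,0]}'
```

```text
t: 16.3
ee_pos: [0.5193, -0.3121, 0.2664]
tool_rot: [0.849, 3.024, -0.0]
wrist_force: [-0.6, 0.9, 3.8]
finger_gap: 0.0306
gripper_force: 59.9
t: 17.3
ee_pos: [0.5193, -0.3121, 0.2664]
tool_rot: [0.849, 3.024, -0.0]
wrist_force: [-0.6, 1.3, 5.1]
finger_gap: 0.0308
gripper_force: 60.0
```

```bash
python3 -m crank '{"delta_pos":[[0,0,0],[0,0,0],[0,0,0],[0,0,0],[0,0,0],[0,0,-0.01],[0,0,-0.04],[0,0,-0.09],[0,0,-0.15],[0,0,-0.2]],"spin":[0,0,0,0,0,0,0,0,0,0]}' 60
python3 -c "
from h import *
go(.5976,.0034,.25)"
```

```text
t: 18.3
ee_pos: [0.5194, -0.3123, 0.3484]
tool_rot: [0.849, 3.023, -0.001]
wrist_force: [-0.6, -0.3, 0.1]
finger_gap: 0.06
gripper_force: 0.0
t 18.3 yaw 148.6 delta [0.2445 0.7756 0.2454] spin 0 q6 -5.8 wf [-0.6 -0.3  0.1] ee [ 0.5194 -0.3123  0.3484]
```

```bash
python3 -m crank '{"delta_pos":[[0.01,0.03,-0.03],[0.03,0.1,-0.03],[0.06,0.19,-0.03],[0.09,0.29,0],[0.12,0.39,0.05],[0.155,0.49,0.1],[0.185,0.59,0.15],[0.215,0.69,0.2],[0.24,0.755,0.24],[0.245,0.776,0.245]],"spin":[0,0,0,0,0,0,0,0,0,0]}'
python3 -m crank '{"delta_pos":[[0,0,0],[0,0,0],[0,0,0],[0,0,0],[0,0,0],[0,0,0],[0,0,0],[0,0,0],[0,0,0],[0,0,0]],"spin":[0,0,0,0,0,0,0,0,0,0]}'
python3 - <<'E'
from h import *
from workcell import *
go(.5976,.0034,.085)
g=get_image('top');P=hmap(g);Z=P[...,2];np.savez('pics/t5.npz',**g)
v,u=np.mgrid[:420,:560]
b=(u>390)&(u<500)&(v>140)&(v<280)
m=(Z>.108)&(Z<.122)&b; q=ray(g,u[m],v[m],.115);print('pad',m.sum(),rect(q))
m=(Z>.221)&(Z<.245)&b; q=ray(g,u[m],v[m],.23);print('mouth',m.sum(),q.min(0),q.max(0),cv2.minEnclosingCircle((q[:,:2]*1000).astype(np.float32)))
cv2.imwrite('pics/t5.png',cv2.resize(g['pixels'][100:300,250:530,::-1],None,fx=2.8,fy=2.8))
E
```

```text
t: 19.3
ee_pos: [0.5954, 0.0077, 0.2456]
tool_rot: [-0.842, -3.021, -0.0]
wrist_force: [-0.8, -0.5, -1.0]
finger_gap: 0.0598
gripper_force: 0.0
t: 20.3
ee_pos: [0.597, 0.004, 0.2479]
tool_rot: [-0.849, -3.025, 0.0]
wrist_force: [-0.8, 0.1, -0.1]
finger_gap: 0.0599
gripper_force: 0.0
t 20.3 yaw 148.6 delta [-0.0021 -0.0005  0.4072] spin 0 q6 25.6 wf [-0.8  0.1 -0.1] ee [0.597  0.004  0.2479]
pad 961 ((518.461181640625, -311.3739929199219), (60.54674530029297, 110.29212188720703), 59.10224914550781)
mouth 203 [ 0.50364323 -0.32742401  0.23      ] [ 0.53539629 -0.29286298  0.23      ] ((518.8062133789062, -310.04046630859375), 17.657581329345703)
```

View pics/t5.png

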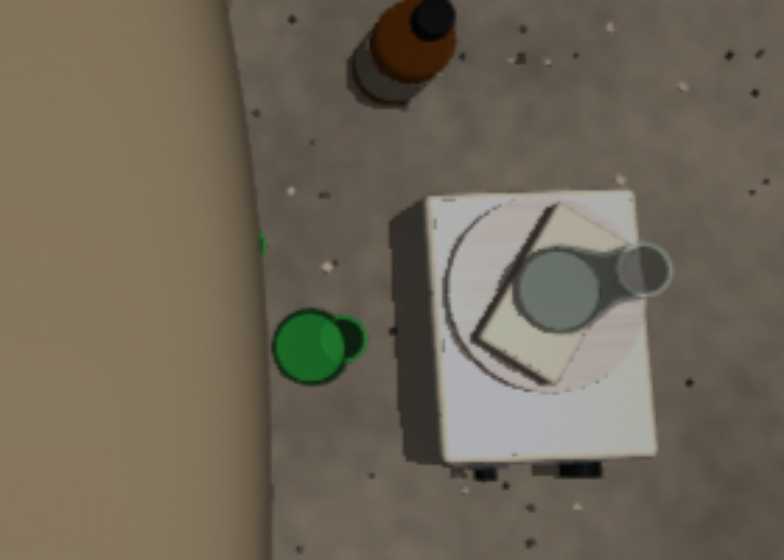

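The crop shows the flask standing centred on the pad, base at crop (558,290), mouth at (643,270). The numbers agree to 1–2 mm. Next is the lid.

```bash
python3 -m crank '{"delta_pos":[[0,0,0.02],[0,0,0.07],[-0.001,0,0.14],[-0.002,0,0.21],[-0.002,0,0.28],[-0.002,0,0.33],[-0.002,0,0.37],[-0.002,0,0.39],[-0.002,0,0.4],[-0.002,0,0.407]],"spin":[0,0,0,0,0,0,0,0,0,0]}' 60
python3 -m crank '{"delta_pos":[[0,0,0],[0,0,0],[0,0,0],[0,0,0],[0,0,0],[0,0,0],[0,0,0],[0,0,0],[0,0,0],[0,0,0]],"spin":[0,0,0,0,0,0,0,0,0,0]}' 8
python3 -c "
from h import *
go(.519,-.3115,.36)"
```

```text
t: 21.35
ee_pos: [0.598, 0.0036, 0.0851]
tool_rot: [0.849, 3.024, 0.0]
wrist_force: [-0.0, 0.5, -0.5]
finger_gap: 0.0602
gripper_force: 0.0
t: 22.35
ee_pos: [0.5986, 0.0035, 0.0862]
tool_rot: [0.849, 3.023, 0.001]
wrist_force: [-0.9, -0.6, 5.9]
finger_gap: 0.0198
gripper_force: 58.9
t 22.4 yaw 148.6 delta [-0.2414 -0.7754 -0.6847] spin 0 q6 25.5 wf [-0.9 -0.6  5.9] ee [0.5986 0.0035 0.0862]
```

```bash
python3 -m crank '{"delta_pos":[[0,0,-0.01],[0,0,-0.04],[0,0,-0.09],[0,0,-0.17],[0,0,-0.26],[0,0,-0.36],[0,0,-0.46],[0,0,-0.56],[0,0,-0.64],[0,0,-0.68]],"spin":[0,0,0,0,0,0,0,0,0,0]}'
python3 -m crank '{"delta_pos":[[-0.01,-0.02,0],[-0.03,-0.07,0],[-0.05,-0.15,0],[-0.08,-0.25,0],[-0.11,-0.35,0],[-0.14,-0.45,0],[-0.17,-0.55,0],[-0.2,-0.64,0],[-0.225,-0.72,0],[-0.238,-0.76,0]],"spin":[0,0,0,0,0,0,0,0,0,0]}'
python3 -m crank '{"delta_pos":[[-0.002,-0.01,0],[-0.003,-0.014,0],[-0.003,-0.015,0],[-0.003,-0.015,0.01],[-0.003,-0.015,0.025],[-0.003,-0.015,0.04],[-0.003,-0.015,0.05],[-0.003,-0.015,0.05],[-0.003,-0.015,0.05],[-0.003,-0.015,0.05]],"spin":[0,0,0,0,0,0,0,0,0,0]}'
python3 - <<'E'
from h import *
from workcell import *
go(.519,-.3115,.316)
g=get_image('side');cv2.imwrite('pics/s6.png',cv2.resize(g['pixels'][30:200,220:400,::-1],None,fx=3.3,fy=3.3))
E
```

```text
t: 23.35
ee_pos: [0.5985, 0.0035, 0.3619]
tool_rot: [0.848, 3.019, 0.002]
wrist_force: [0.5, -0.5, -0.6]
finger_gap: 0.0197
gripper_force: 58.7
t: 24.35
ee_pos: [0.5188, -0.3081, 0.3552]
tool_rot: [-0.853, -3.02, -0.0]
wrist_force: [-0.4, 0.5, -1.0]
finger_gap: 0.0198
gripper_force: 58.8
t: 25.35
ee_pos: [0.5187, -0.3114, 0.3374]
tool_rot: [0.849, 3.024, -0.0]
wrist_force: [-0.3, 0.9, -0.4]
finger_gap: 0.0195
gripper_force: 58.8
t 25.4 yaw 148.6 delta [-0.0007  0.0002  0.0534] spin 0 q6 -5.7 wf [-0.3  0.9 -0.4] ee [ 0.5187 -0.3114  0.3374]
```

View pics/s6.png

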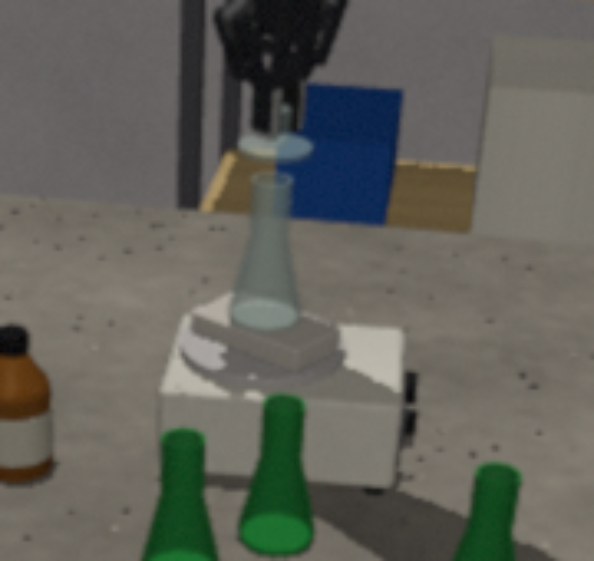

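The side crop shows the level lid at crop (275,147) over the mouth at (272,178), in line with the flask's axis. Lowering slowly.

```bash
python3 -m crank '{"delta_pos":[[0,0,0.01],[0,0,0.02],[0,0,0.028],[0,0,0.034],[0,0,0.039],[0,0,0.043],[0,0,0.046],[0,0,0.049],[0,0,0.051],[0,0,0.053]],"spin":[0,0,0,0,0,0,0,0,0,0]}'
python3 -m crank '{"delta_pos":[[0,0,0],[0,0,0],[0,0,0],[0,0,0],[0,0,0],[0,0,0],[0,0,0],[0,0,0],[0,0,0],[0,0,0]],"spin":[0,0,0,0,0,0,0,0,0,0]}'
```

```text
t: 26.4
ee_pos: [0.5187, -0.3113, 0.3163]
tool_rot: [0.849, 3.024, -0.0]
wrist_force: [-0.5, -0.4, 3.6]
finger_gap: 0.0195
gripper_force: 59.1
t: 27.4
ee_pos: [0.5187, -0.3113, 0.3162]
tool_rot: [0.849, 3.024, -0.0]
wrist_force: [-0.3, 1.1, 4.1]
finger_gap: 0.0198
gripper_force: 59.1
```

```bash
python3 -m crank '{"delta_pos":[[0,0,0],[0,0,0],[0,0,0],[0,0,0],[0,0,0],[0,0,-0.01],[0,0,-0.04],[0,0,-0.08],[0,0,-0.12],[0,0,-0.15]],"spin":[0,0,0,0,0,0,0,0,0,0]}' 50
python3 - <<'E'
from h import *
go(.6945,.0247,.25,89.5)
g=dict(np.load('pics/top0.npz'));P=hmap(g);Z=P[...,2];v,u=np.mgrid[:420,:560]
hsv=cv2.cvtColor(g['pixels'],cv2.COLOR_RGB2HSV)
wood=(hsv[...,0]<20)&(hsv[...,1]>110)&(u>100)&(u<175)&(v>180)&(v<270)
c=[]
for lo,hi in((180,222),(222,270)):
    m=wood&(Z>.044)&(Z<.06)&(v>=lo)&(v<hi);q=ray(g,u[m],v[m],.050)
    r=rect(q);c.append(np.array(r[0]));print(m.sum(),r)
d=c[0]-c[1];print('supports mid',(c[0]+c[1])/2,np.hypot(*d),np.degrees(np.arctan2(d[1],d[0])))
e=cv2.Canny(cv2.cvtColor(g['pixels'],cv2.COLOR_RGB2GRAY),50,120);e[:,:100]=0;e[:,175:]=0;e[:180]=0;e[270:]=0
for l in cv2.HoughLinesP(e,1,np.pi/180,20,minLineLength=28,maxLineGap=4)[:,0]:
    q=ray(g,l[[0,2]],l[[1,3]],.008);d=q[1]-q[0];print(l,q[:,:2].round(3).tolist(),round(np.degrees(np.arctan2(d[1],d[0]))%180,1))
cv2.imwrite('pics/c7.png',cv2.resize(g['pixels'][180:270,95:180,::-1],None,fx=6,fy=6,interpolation=cv2.INTER_CUBIC))
E
```

```text
t: 28.4
ee_pos: [0.519, -0.3116, 0.3783]
tool_rot: [0.849, 3.022, -0.001]
wrist_force: [-0.1, 0.5, -0.2]
finger_gap: 0.0501
gripper_force: 0.0
t 28.4 yaw 148.6 delta [0.064  0.9463 0.3204] spin 0.4927 q6 -5.7 wf [-0.1  0.5 -0.2] ee [ 0.519  -0.3116  0.3783]
94 ((525.5997924804688, 296.45697021484375), (46.72957992553711, 13.717658996582031), 74.451416015625)
101 ((429.5854187011719, 323.371337890625), (46.80502700805664, 14.454659461975098), 74.0153579711914)
supports mid [477.59260559 309.91415405] 99.71531055769555 -15.659035642475846
[143 260 163 200] [[0.402, 0.293], [0.531, 0.257]] 164.2
[141 260 162 197] [[0.402, 0.297], [0.538, 0.259]] 164.2
[111 252 140 261] [[0.418, 0.362], [0.4, 0.299]] 73.9
```

View pics/c7.png

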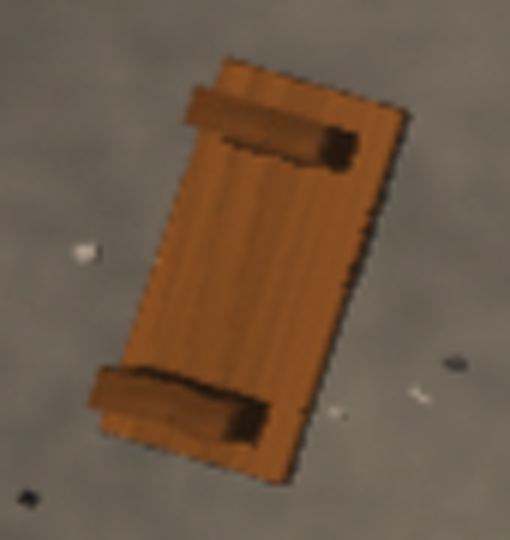

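The crop shows the rest with its two supports at crop (270,130) and (180,405). Its centre is (0.4776,0.310) with the groove at -15.7°, and the base edge agrees. Moving to the rod.

```bash
python3 -m crank '{"delta_pos":[[0.005,0.04,0],[0.01,0.13,0],[0.016,0.23,0],[0.023,0.33,0.04],[0.03,0.43,0.09],[0.037,0.54,0.14],[0.044,0.65,0.19],[0.052,0.76,0.24],[0.06,0.87,0.29],[0.064,0.945,0.32]],"spin":[0.03,0.09,0.15,0.21,0.27,0.33,0.39,0.44,0.48,0.493]}' 50
python3 -m crank '{"delta_pos":[[0,0,0],[0,0,0],[0,0,0],[0,0,0],[0,0,0],[0,0,0],[0,0,0],[0,0,0],[0,0,0],[0,0,0]],"spin":[0,0,0,0,0,0,0,0,0,0]}'
python3 - <<'E'
from h import *
from workcell import *
go(.6945,.0247,.075,89.5)
s=sense();g=get_image('wrist')
T=np.eye(4);T[:3,:3]=R.from_rotvec(s['tool_rot']).as_matrix();T[:3,3]=s['ee_pos'];T=T@g['mount']
Z=hmap(g,T)[...,2];np.savez('pics/w8.npz',T=T,**g)
cv2.imwrite('pics/w8.png',g['pixels'][:,:,::-1])
g=get_image('top');Z=hmap(g)[...,2];v,u=np.mgrid[:420,:560];b=(u>390)&(u<500)&(v>140)&(v<280)
m=(Z>.2)&b;print('lid?',m.sum(),Z[m].max())
m=(Z>.225)&b;q=ray(g,u[m],v[m],.235);print(cv2.minEnclosingCircle((q[:,:2]*1000).astype(np.float32)))
m=(Z>.257)&b;q=ray(g,u[m],v[m],.263);print(cv2.minEnclosingCircle((q[:,:2]*1000).astype(np.float32)))
E
```

```text
t: 29.4
ee_pos: [0.694, 0.0276, 0.2466]
tool_rot: [-2.231, -2.21, 0.001]
wrist_force: [0.2, 0.7, -0.1]
finger_gap: 0.0502
gripper_force: 0.0
t: 30.4
ee_pos: [0.6935, 0.0248, 0.2479]
tool_rot: [-2.232, -2.211, 0.0]
wrist_force: [0.2, 0.1, 0.6]
finger_gap: 0.0501
gripper_force: 0.0
t 30.4 yaw 89.5 delta [-2.000e-04  2.400e-03  4.322e-01] spin -0.0003 q6 87.2 wf [0.2 0.1 0.6] ee [0.6935 0.0248 0.2479]
lid? 1035 0.2656126645677179
((518.1300048828125, -310.3913269042969), 28.5285587310791)
((517.9064331054688, -309.0179748535156), 11.671768188476562)
```

View pics/w8.png

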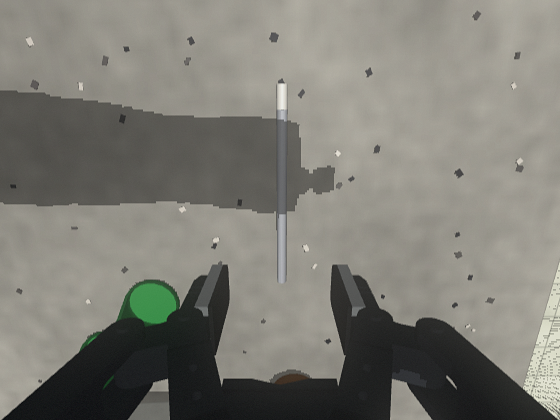

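The lid is seated, within about 1 mm by the top view. The wrist view shows the rod upright at column 282, rows 83–283, aligned between the fingers. Descend and grip.

```bash
python3 -m crank '{"delta_pos":[[0,0.001,0.02],[0,0.002,0.07],[0,0.002,0.14],[0,0.002,0.22],[0,0.002,0.29],[0,0.002,0.35],[0,0.002,0.39],[0,0.002,0.415],[0,0.002,0.425],[0,0.002,0.43]],"spin":[0,0,0,0,0,0,0,0,0,0]}' 50
python3 -m crank '{"delta_pos":[[0,0,0],[0,0,0],[0,0,0],[0,0,0],[0,0,0],[0,0,0],[0,0,0],[0,0,0],[0,0,0],[0,0,0]],"spin":[0,0,0,0,0,0,0,0,0,0]}' 2
python3 -m crank '{"delta_pos":[[0,0,-0.01],[0,0,-0.03],[0,0,-0.06],[0,0,-0.11],[0,0,-0.17],[0,0,-0.23],[0,0,-0.29],[0,0,-0.34],[0,0,-0.38],[0,0,-0.4]],"spin":[0,0,0,0,0,0,0,0,0,0]}'
python3 -c "
from h import *
go(.4776,.310,.23,164.3)"
```

```text
t: 31.5
ee_pos: [0.6949, 0.0248, 0.0763]
tool_rot: [2.231, 2.211, 0.001]
wrist_force: [0.1, -0.1, -0.3]
finger_gap: 0.05
gripper_force: 0.0
t: 32.5
ee_pos: [0.6952, 0.0247, 0.0774]
tool_rot: [2.231, 2.21, 0.002]
wrist_force: [-1.0, 0.5, 5.3]
finger_gap: 0.0064
gripper_force: 59.0
t: 33.5
ee_pos: [0.6951, 0.0247, 0.2385]
tool_rot: [2.23, 2.209, 0.003]
wrist_force: [0.9, -0.6, -1.9]
finger_gap: 0.0065
gripper_force: 58.8
t 33.5 yaw 89.5 delta [ 0.7081 -0.5504  0.0193] spin -0.6236 q6 87.2 wf [ 0.9 -0.6 -1.9] ee [0.6951 0.0247 0.2385]
```

```bash
python3 -m crank '{"delta_pos":[[0.02,-0.01,0],[0.06,-0.05,0],[0.13,-0.1,0],[0.21,-0.16,0],[0.3,-0.23,0],[0.39,-0.3,0],[0.48,-0.37,0],[0.57,-0.44,0],[0.64,-0.5,0],[0.68,-0.53,0]],"spin":[-0.02,-0.06,-0.12,-0.18,-0.25,-0.32,-0.39,-0.46,-0.52,-0.57]}'
python3 -c "
from h import *
go(.4776,.310,.16,164.3)"
```

```text
t: 34.5
ee_pos: [0.482, 0.3003, 0.2353]
tool_rot: [-0.591, -3.083, 0.001]
wrist_force: [0.2, 1.3, -0.7]
finger_gap: 0.0061
gripper_force: 58.7
t 34.5 yaw 158.3 delta [0.0188 0.0186 0.1883] spin -0.0501 q6 47.1 wf [ 0.2  1.3 -0.7] ee [0.482  0.3003 0.2353]
```

```bash
python3 -m crank '{"delta_pos":[[0.005,0.005,0.01],[0.01,0.01,0.04],[0.015,0.015,0.08],[0.019,0.019,0.12],[0.019,0.019,0.15],[0.019,0.019,0.17],[0.019,0.019,0.18],[0.019,0.019,0.188],[0.019,0.019,0.188],[0.019,0.019,0.188]],"spin":[-0.02,-0.04,-0.05,-0.05,-0.05,-0.05,-0.05,-0.05,-0.05,-0.05]}'
python3 - <<'E'
from h import *
from workcell import *
go(.4776,.310,.115,164.3)
s=sense();g=get_image('wrist')
T=np.eye(4);T[:3,:3]=R.from_rotvec(s['tool_rot']).as_matrix();T[:3,3]=s['ee_pos'];T=T@g['mount']
np.savez('pics/w9.npz',T=T,**g);cv2.imwrite('pics/w9.png',g['pixels'][:,:,::-1])
g=get_image('side');np.savez('pics/s9.npz',**g)
cv2.imwrite('pics/s9.png',cv2.resize(g['pixels'][220:420,170:380,::-1],None,fx=3,fy=3))
E
```

```text
t: 35.5
ee_pos: [0.4811, 0.3088, 0.1613]
tool_rot: [0.441, 3.11, 0.001]
wrist_force: [0.6, -0.0, -1.2]
finger_gap: 0.0066
gripper_force: 58.7
t 35.5 yaw 163.9 delta [0.0095 0.0004 0.1156] spin -0.0037 q6 42.4 wf [ 0.6 -0.  -1.2] ee [0.4811 0.3088 0.1613]
```

View pics/w9.png

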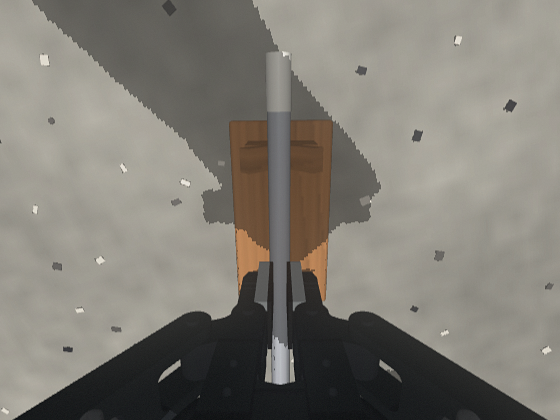

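View pics/s9.png

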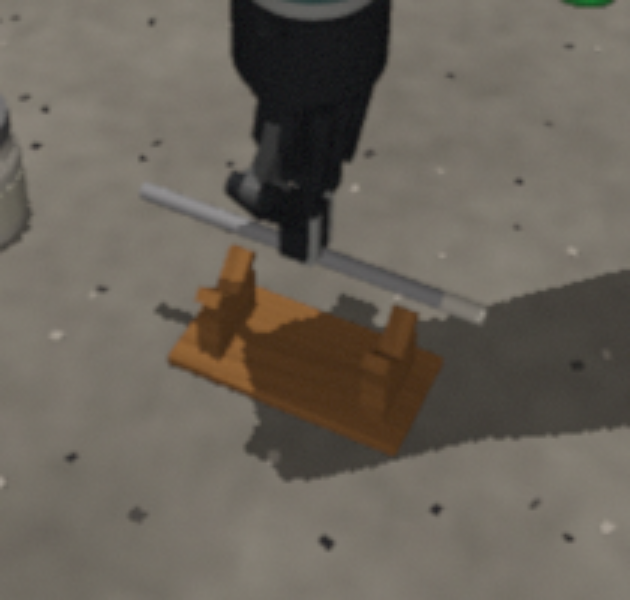

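The wrist view shows the rod along column 280 in line with the rest (notch at (280,155)). The side crop shows it level, above both notches. Lowering.

```bash
python3 -m crank '{"delta_pos":[[0.003,0,0.005],[0.006,0,0.02],[0.009,0,0.04],[0.009,0,0.06],[0.009,0,0.08],[0.009,0,0.095],[0.009,0,0.105],[0.009,0,0.11],[0.009,0,0.113],[0.009,0,0.116]],"spin":[-0.002,-0.003,-0.003,-0.003,-0.003,-0.003,-0.003,-0.003,-0.003,-0.003]}'
python3 -c "
from h import *
go(.4776,.310,.115,164.3)"
```

```text
t: 36.6
ee_pos: [0.4779, 0.3102, 0.115]
tool_rot: [0.431, 3.111, 0.003]
wrist_force: [-1.3, 1.4, 3.0]
finger_gap: 0.0068
gripper_force: 59.1
t 36.6 yaw 164.2 delta [ 0.0006 -0.0008  0.    ] spin -0.0006 q6 42.2 wf [-1.3  1.4  3. ] ee [0.4779 0.3102 0.115 ]
```

```bash
python3 -m crank '{"delta_pos":[[0,0,0],[0,0,0],[0,0,0],[0,0,0],[0,0,0],[0,0,-0.01],[0,0,-0.04],[0,0,-0.1],[0,0,-0.18],[0,0,-0.26]],"spin":[0,0,0,0,0,0,0,0,0,0]}' 40
python3 -m crank '{"delta_pos":[[0,0,-0.05],[0,0,-0.1],[0,0,-0.15],[0,0,-0.15],[0,0,-0.15],[0,0,-0.15],[0,0,-0.15],[0,0,-0.15],[0,0,-0.15],[0,0,-0.15]],"spin":[0,0,0,0,0,0,0,0,0,0]}'
python3 - <<'E'
from h import *
from workcell import *
g=get_image('side');cv2.imwrite('pics/s10.png',g['pixels'][:,:,::-1])
g=get_image('top');Z=hmap(g)[...,2];v,u=np.mgrid[:420,:560];b=(u>390)&(u<500)&(v>140)&(v<280)
m=(Z>.225)&b;q=ray(g,u[m],v[m],.235);print('lid',cv2.minEnclosingCircle((q[:,:2]*1000).astype(np.float32)),Z[m].max())
E
```

```text
t: 37.6
ee_pos: [0.4771, 0.3095, 0.2201]
tool_rot: [-0.431, -3.112, 0.0]
wrist_force: [0.5, 0.0, 0.1]
finger_gap: 0.0403
gripper_force: 0.0
t: 38.6
ee_pos: [0.4772, 0.3095, 0.2779]
tool_rot: [-0.431, -3.111, 0.001]
wrist_force: [0.1, 0.3, 0.2]
finger_gap: 0.0399
gripper_force: 0.0
lid ((518.1300048828125, -310.3913269042969), 28.5285587310791) 0.2642215312735774
```

View pics/s10.png

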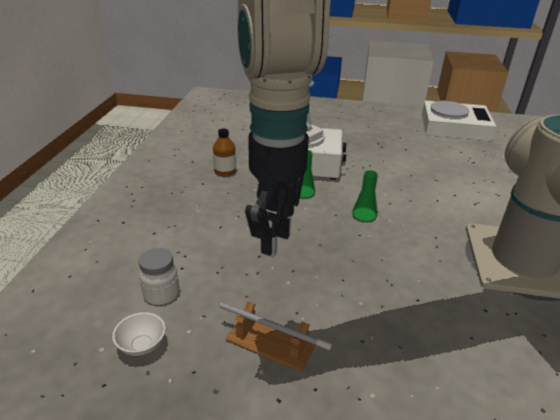

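The rod lies in both notches, from (222,307) to (328,346), sticking out evenly, and the lid hasn't moved. Handing in.

```bash
python3 -c "
from workcell import *
print(finish_job())"
```

```text
the job is handed in; nothing more can be done
None
```

The job is handed in at about 39 s of the 115 s allowed; the final pictures show the pad, flask and lid stacked centred on the hotplate and the rod resting evenly in both notches, though the verdict itself was not shown.

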